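# Stroke the sample tray's covers shut

### The arm

A 6-joint arm with a two-finger parallel gripper is mounted at the origin on the work surface. World frame = base frame: x ahead of the robot, y to its left, z up, the work surface at z = 0. Lengths are in m, angles in degrees, forces in N, time in s.
With the tool pointing down it reaches from about 0.375 to 0.9 m from the base axis. Payload 3.1 kg.
Tool frame: the origin (TCP) lies on the centre line of the jaws, within the pads' length; the fingertips stand 14 mm ahead of it and the grasp point (between the pads) lies 5 mm behind it (bot.tips_ahead is the distance from the TCP to the fingertips, in m); z points along the fingers, y is the line along which they close (so a half turn about z gives the same grasp; the last joint's range is limited). The gripper opens to 87 mm and grips with 3 to 60 N. Pads are 19 mm wide; open, the fingers measure 117 mm over their backs; the gripper's body (75 mm by 190 mm) begins 51 mm behind the grasp point.
Start: joints at [-80.587, 30.224, 82.088, -0, 67.689, -10.227], TCP at [0.21, -0.589, 0.237] pointing down, gripper open.
Joint ranges: [-176.69, 176.69], [-43.24, 126.21], [12.49, 139.97], [-82, 262], [0, 151.66], [-163.58, 163.58]. Speed limits (degrees/s): [159.86, 159.86, 180, 180, 180, 180].

### API

Orientations are given as a 3x3 rotation matrix whose columns are the frame's x, y, z axes.
In Python, from rig import bot gives the robot as it stands.
- The arm moves only by the tool play_rows, never from a script. Its argument "moves" is a list that holds one entry, the list of rows, each a list of 6 numbers: the shift along the tool's x, y, z in mm, then the turn, a rotation vector about the tool's x, y, z in rad. A call has 1 to 5 rows; each row shifts and turns the commanded pose from where the row before left it, along the tool's axes as they then stand; what a row does not reach is not made up. A row lasts 1/10 s, in which the tool goes at most 50 mm and 8.59 degrees, less where a joint would pass 70% of its speed; a pose out of reach is approached as far as the arm can. A call with a gripper value outside its range is refused whole. "fingers" is the opening, from -1 (shut) to 1 (fully open), set as the call begins (left out, the last holds). The fingers move at their own pace and stop on an object; the grip force is fixed at half the most. Time passes only in rows, so rows that do not move let the fingers close. It gives the time, the measured TCP pose, the force, the opening and the grip force at its end, in the units of the state.
- bot.read_state(): the state, without advancing time (a new reading comes with each control period).
- bot.capture(name): name is "scene" or "top" or "wrist"; returns a dict with "image" (384x512x3 uint8, blue, green, red), "fx", "fy", "cx", "cy" (pixels), "distortion" ([k1, k2, p1, p2, k3] as OpenCV has them; the pictures are not rectified), "R" (3x3) and "t" (3): a world point X has camera coordinates R X + t. Camera axes: x right, y down, z forward; pixel columns grow to the right and rows downward; lengths in m; the calibration is good to about 2 mm. A picture is of the moment at which its call begins. There is no depth.
- bot.hand_in(): hands the job in; it is judged then, once.
Trained networks look in a picture, given as the dict that the camera call returned (one of the last four; its "shot" number tells which), for a name from the list of things; names that differ only in an ending like _2 or _b are one class to them, and where a whole thing is asked for, a point or a joint stands for the part that bears it (a point fixed in the world has none). Each returns a list of dicts, best first, with "confidence" (0 to 1); they miss things now and then, are a little off and sometimes report something else, mostly with a low value. They report only what shows in the picture. A call takes as long as a camera call.
- bot.search_frame(picture, query): "centre" ([column, row] in pixels, amid what is visible of it).
- bot.silhouettes(picture, query): "pixels" (384x512 bool, what is visible of it) and "centre" ([column, row] in pixels, amid what is visible of it).
- bot.pinpoint(picture, query): "centre" ([column, row] in pixels: a listed point, or the origin of a listed thing).
The state is a dict: "time_s": time; "joint_positions": joint angles; "qvel": joint speeds; "tau": joint torques, N m; "position": TCP position; "tcp_rot": TCP orientation; "force": force on the tool from outside, world axes, zero at the start; "moment": the same for the moment, N m; "opening": opening from 0.0 (shut) to 1.0 (fully open); "grasp_force": force on a finger pad.
Only numpy, scipy, OpenCV 4.12 (cv2) and the standard library are available. Lean on these libraries where they do the work, as an engineer would, in place of code of your own. Each camera call takes 0.05 s, during which the arm holds its last target. There are 200 camera calls.

### The job

The five covers of the curved sample tray stand open: gently run the fingertips along the row in one pass, from the robot's right to its left, close over the tray, so that each cover in turn is folded down flat and all five end shut. Keep the hand down at the row until the last cover is going down, and take it away at the end. Leave the straight rack's three covers standing open, and do not pick up or shift the crucibles or anything else.

Things in the scene. Friction and masses are not known exactly. Their poses are not given: they have to be found in the camera images.
- curved_tray: Grey sector-shaped sample tray, fixed; 340 mm along y, 115 mm wide. Origin 30 mm below its level deck, 0 to 24 mm above the bench (the tray's height varies), z up, yaw to 0.4 rad. Its five cells lie on an arc of radius 200 mm centred at (-200, 0) mm in its frame, cell i at (i-3) x 0.225 rad from +x towards +y: cell 1 at the robot's right. The deck spans radii 120 to 235 mm, angles -0.78 to 0.78 rad.
- row_start (a point): Point on the row's arc above the bare deck before cell 1 (arc angle -0.72 rad, 54 mm before cell 1's middle), 5 mm above the deck, level with the shut covers' upper faces. Clear of the open covers.
- row_end (a point): The same beyond cell 5 (arc angle +0.68 rad, 46 mm after cell 5's middle), 5 mm above the deck.
- straight_rack: The straight rack: a grey block 100 x 190 x 30 mm (x, y, z) fixed to the bench, origin in the middle of its underside, with a straight row of three cells along its y at -50, 0 and 50 mm, each with the same sort of cover, standing open. To be left alone.
- cell1 (a point): Middle of the upper face of cover 1 of the curved tray as it lies when shut, 5 mm above the deck (fixed to the tray, does not move with the cover); x points along the row in the direction of the pass. The cover is flat aluminium, 34 mm along the row, 28 mm across, 4 mm thick, hinged across the row 17 mm before this point, 3 mm above the deck; open, its edge reaches 37 mm above the deck.
- cell2 (a point): Middle of the upper face of cover 2 of the curved tray as it lies when shut, 5 mm above the deck (fixed to the tray, does not move with the cover); x points along the row in the direction of the pass. The cover is flat aluminium, 34 mm along the row, 28 mm across, 4 mm thick, hinged across the row 17 mm before this point, 3 mm above the deck; open, its edge reaches 37 mm above the deck.
- cell3 (a point): Middle of the upper face of cover 3 of the curved tray as it lies when shut, 5 mm above the deck (fixed to the tray, does not move with the cover); x points along the row in the direction of the pass. The cover is flat aluminium, 34 mm along the row, 28 mm across, 4 mm thick, hinged across the row 17 mm before this point, 3 mm above the deck; open, its edge reaches 37 mm above the deck.
- cell4 (a point): Middle of the upper face of cover 4 of the curved tray as it lies when shut, 5 mm above the deck (fixed to the tray, does not move with the cover); x points along the row in the direction of the pass. The cover is flat aluminium, 34 mm along the row, 28 mm across, 4 mm thick, hinged across the row 17 mm before this point, 3 mm above the deck; open, its edge reaches 37 mm above the deck.
- cell5 (a point): Middle of the upper face of cover 5 of the curved tray as it lies when shut, 5 mm above the deck (fixed to the tray, does not move with the cover); x points along the row in the direction of the pass. The cover is flat aluminium, 34 mm along the row, 28 mm across, 4 mm thick, hinged across the row 17 mm before this point, 3 mm above the deck; open, its edge reaches 37 mm above the deck.
- cover1 (a joint): Hinge of the curved tray's cover 1 (counted from the robot's right): 0 rad is shut flat, 1.57 upright, 1.95 leaning fully back towards the right. It has a little friction (about 0.006 N m) and no spring: it stays at whatever angle it is left, and does not fall shut by itself.
- cover2 (a joint): Hinge of the curved tray's cover 2 (counted from the robot's right): 0 rad is shut flat, 1.57 upright, 1.95 leaning fully back towards the right. It has a little friction (about 0.006 N m) and no spring: it stays at whatever angle it is left, and does not fall shut by itself.
- cover3 (a joint): Hinge of the curved tray's cover 3 (counted from the robot's right): 0 rad is shut flat, 1.57 upright, 1.95 leaning fully back towards the right. It has a little friction (about 0.006 N m) and no spring: it stays at whatever angle it is left, and does not fall shut by itself.
- cover4 (a joint): Hinge of the curved tray's cover 4 (counted from the robot's right): 0 rad is shut flat, 1.57 upright, 1.95 leaning fully back towards the right. It has a little friction (about 0.006 N m) and no spring: it stays at whatever angle it is left, and does not fall shut by itself.
- cover5 (a joint): Hinge of the curved tray's cover 5 (counted from the robot's right): 0 rad is shut flat, 1.57 upright, 1.95 leaning fully back towards the right. It has a little friction (about 0.006 N m) and no spring: it stays at whatever angle it is left, and does not fall shut by itself.
- flap1 (a joint): Hinge of the straight rack's cover 1: 0 rad is shut, 1.57 upright. To be left standing open.
- flap2 (a joint): Hinge of the straight rack's cover 2: 0 rad is shut, 1.57 upright. To be left standing open.
- flap3 (a joint): Hinge of the straight rack's cover 3: 0 rad is shut, 1.57 upright. To be left standing open.
- crucible1: Small loose steel crucible, 25 mm across and 28 mm high, open on top, standing on the curved tray on the inner side of the row, about 58 mm inwards from the row's line. Origin at the middle of its foot.
- crucible2: A second such crucible, beside the first.
- crucible3: A third such crucible, standing on the straight rack.
- beaker: Loose white ceramic beaker, 68 mm across, 85 mm high, on the bench beyond the trays. Origin at the middle of its foot.
- bomb: Loose steel pressure vessel, 82 mm across, 185 mm high, on the bench far to the robot's right. Origin at the middle of its foot.
- spatula: Loose spatula, 190 mm long, lying on the bench beyond the trays.
- jar: Loose amber glass jar, 56 mm across, 75 mm high, on the bench far to the robot's left. Origin at the middle of its foot.

How it is judged (in metres and radians):
On the way, in this order (a step that is already met when the one before it is completed fails the run):
1. cover 1 of the curved tray is folded flat (below 0.22 rad) (value of joint cover1 below 0.22 rad), for 0.1 s.
2. cover 2 of the curved tray is folded flat (below 0.22 rad) (value of joint cover2 below 0.22 rad), for 0.1 s.
3. cover 3 of the curved tray is folded flat (below 0.22 rad) (value of joint cover3 below 0.22 rad), for 0.1 s.
4. cover 4 of the curved tray is folded flat (below 0.22 rad) (value of joint cover4 below 0.22 rad), for 0.1 s.
5. cover 5 of the curved tray is folded flat (below 0.22 rad) (value of joint cover5 below 0.22 rad), for 0.1 s.
At the end, for the whole second after the job is handed in: All five covers of the curved tray are shut to within 0.22 rad (free edge within about 7 mm of flat), the straight rack's three covers still stand open (above 1.3 rad), and every loose thing is at rest within 20 mm of where it was (value of joint each of cover1, cover2, cover3, cover4, cover5 below 0.22 rad and value of joint each of flap1, flap2, flap3 above 1.3 rad and distance of each of crucible1, crucible2, crucible3, beaker, bomb, spatula, jar from where it was at the start of the episode below 0.02 m and linear speed of each of crucible1, crucible2, crucible3, beaker, bomb, spatula, jar below 0.02 m/s); the robot touches nothing.
It fails at once if the straight rack's covers are pushed down (below 1.3 rad) (value of joint any of flap1, flap2, flap3 below 1.3 rad).
It fails at once if a loose thing is shifted, lifted or carried more than 20 mm (distance of any of crucible1, crucible2, crucible3, beaker, bomb, spatula, jar from where it was at the start of the episode above 0.02 m).
It fails at once if the curved tray or its covers are pressed hard (over 30 N) (contact force between curved_tray and the fingers above 30 N or contact force between curved_tray and the arm above 30 N).
It fails at once if the hand leaves the row (fingertips lifted more than about 60 mm above the shut covers) after the first cover is shut and while the last one still stands open (value of joint cover1 below 0.22 rad and value of joint cover5 above 0.6 rad and z of the grasp point in the frame of curved_tray above 0.115 m).
It also fails if it takes over 48 s, if anything falls off the work surface, if the arm or the gripper's body presses on something with over 40 N, if the wrist force passes 120 N, or if a joint passes its speed limit or range.

## Working session

There is one attempt and no reset: what is moved stays moved. The work goes in short steps, Python scripts to look and compute and a tool call to move; the robot and the scene stay as the last step left them, time stands still between calls to the robot, and variables do not carry over. Pictures are saved under pics/ and viewed, at most 10 in all, crops included, and the job is handed in when it is done.

Besides the shell and the picture viewer there is one more tool, called after "Request:" by a JSON object that holds its "api" and its "payload". play_rows: Moves the arm, as the interface text tells. Its arguments: {"type":"object","properties":{"moves":{"type":"array","items":{"type":"array","items":{"type":"array","items":{"type":"number"}}}},"fingers":{"type":"number"}},"required":["moves"]}

```bash
mkdir -p pics
cat > h.py <<'E'
import numpy as np, cv2
from rig import bot
from scipy.optimize import least_squares
def P(c): 
    K=np.array([[c["fx"],0,c["cx"]],[0,c["fy"],c["cy"]],[0,0,1.]]);return K,np.array(c["distortion"],float),np.array(c["R"],float),np.array(c["t"],float)
def proj(c,X):
    K,d,R,t=P(c);return cv2.projectPoints(np.atleast_2d(np.array(X,float)),cv2.Rodrigues(R)[0],t,K,d)[0][:,0]
PH={'row_start':-.72,'row_end':.68,**{f'cell{i}':(i-3)*.225 for i in range(1,6)}}
def local(n,dz=.035,r=.2):
    a=PH[n];return np.array([-.2+r*np.cos(a),r*np.sin(a),dz])
def world(p,L):
    x,y,z,w=p;c,s=np.cos(w),np.sin(w);return np.array([x+c*L[0]-s*L[1],y+s*L[0]+c*L[1],z+L[2]])
E
python3 - <<'E'
from h import *
cs=[bot.capture(n) for n in("scene","top")]
cv2.imwrite("pics/a.png",np.hstack([c["image"] for c in cs])[:, :] if 0 else cv2.resize(np.hstack([c["image"] for c in cs]),(800,300)))
cv2.imwrite("pics/top.png",cs[1]["image"])
obs=[]
for k,c in enumerate(cs):
    for n in list(PH)+['curved_tray']:
        r=bot.pinpoint(c,n)
        if r: obs.append((k,n,r[0]["centre"])); print(k,n,np.round(r[0]["centre"]),round(r[0]["confidence"],2))
    for n in ['crucible1','crucible2','crucible3','straight_rack']:
        print(k,n,[(np.round(q["centre"]).tolist(),round(q["confidence"],2)) for q in bot.pinpoint(c,n)][:4])
f=lambda p:np.concatenate([proj(cs[k],world(p,local(n) if n in PH else np.zeros(3)))[0]-u for k,n,u in obs])
for w in(0,.3,-.3):
    s=least_squares(f,[.55,0,.01,w],loss='soft_l1',x_scale=[.1,.1,.01,.1]);print(s.x,s.cost)
print(np.round(f(s.x).reshape(-1,2),1).tolist())
for n in PH: print(n,world(s.x,local(n)))
E
```

```text
0 row_start [229. 176.] 0.71
0 row_end [276. 155.] 0.74
0 cell1 [270. 165.] 0.92
0 cell2 [270. 165.] 0.92
0 cell3 [270. 165.] 0.92
0 cell4 [270. 165.] 0.92
0 cell5 [270. 165.] 0.92
0 curved_tray [262. 176.] 0.72
0 crucible1 [([213.0, 235.0], 0.66), ([243.0, 170.0], 0.52)]
0 crucible2 [([213.0, 235.0], 0.66), ([243.0, 170.0], 0.52)]
0 crucible3 [([213.0, 235.0], 0.66), ([243.0, 170.0], 0.52)]
0 straight_rack [([222.0, 243.0], 0.96), ([290.0, 231.0], 0.21)]
1 row_start [233. 238.] 0.55
1 row_end [153. 212.] 0.94
1 cell1 [221. 223.] 0.81
1 cell2 [221. 223.] 0.81
1 cell3 [221. 223.] 0.81
1 cell4 [221. 223.] 0.81
1 cell5 [221. 223.] 0.81
1 curved_tray [204. 233.] 0.69
1 crucible1 [([323.0, 200.0], 0.62), ([204.0, 232.0], 0.52), ([182.0, 225.0], 0.38)]
1 crucible2 [([323.0, 200.0], 0.62), ([204.0, 232.0], 0.52), ([182.0, 225.0], 0.38)]
1 crucible3 [([323.0, 200.0], 0.62), ([204.0, 232.0], 0.52), ([182.0, 225.0], 0.38)]
1 straight_rack [([315.0, 193.0], 0.77), ([185.0, 157.0], 0.61), ([209.0, 218.0], 0.39)]
[ 0.54510928  0.17195033  0.01614595 -0.2918913 ] 273.41389155720265
[ 0.54510921  0.17195067  0.01614582 -0.29188784] 273.4138915581128
[ 0.5451093   0.17195021  0.01614599 -0.29189241] 273.4138915624161
[[-3.6, 0.8], [0.0, -2.3], [-30.0, 9.9], [-18.7, 7.0], [-9.1, 3.1], [-1.7, -1.6], [3.1, -6.8], [-0.3, -0.1], [1.8, 0.3], [3.2, 1.1], [2.3, 2.4], [-9.2, -6.1], [-22.4, -11.8], [-36.4, -14.3], [-50.7, -13.7], [-3.2, -21.4]]
row_start [0.45962054 0.05993587 0.05114599]
row_end [0.53869447 0.30519072 0.05114599]
cell1 [0.50100734 0.0943664  0.05114599]
cell2 [0.52744092 0.13066705 0.05114599]
cell3 [0.5451093  0.17195021 0.05114599]
cell4 [0.55312181 0.21613473 0.05114599]
cell5 [0.5510745  0.26099317 0.05114599]
```

```bash
python3 -c "
from rig import bot
s=bot.read_state();print(s)"
```

```text
{'time_s': 1.3, 'joint_positions': array([-8.05873564e+01,  3.02232326e+01,  8.20860384e+01, -1.14642252e-03,
        6.76883518e+01, -1.02287112e+01]), 'qvel': array([ 0.05746716, -0.13369892,  0.07747097,  0.07692374,  0.0585471 ,
       -0.00473921]), 'tau': array([ 9.86636660e-04, -4.40018749e+01, -1.76982933e+01,  6.33297069e-02,
        5.07162977e-02, -2.15357187e-05]), 'position': array([ 0.21008958, -0.58862783,  0.23656057]), 'tcp_rot': array([[ 9.41812533e-01,  3.36138591e-01, -1.14764400e-05],
       [ 3.36138591e-01, -9.41812532e-01, -4.39571527e-05],
       [-2.55843504e-05,  3.75417230e-05, -9.99999999e-01]]), 'force': array([ 0.58822865, -0.45179049, -0.45889465]), 'moment': array([0.02546272, 0.01796369, 0.00217547]), 'grasp_force': 0.0, 'opening': 0.9988047142316664}
```

View pics/a.png

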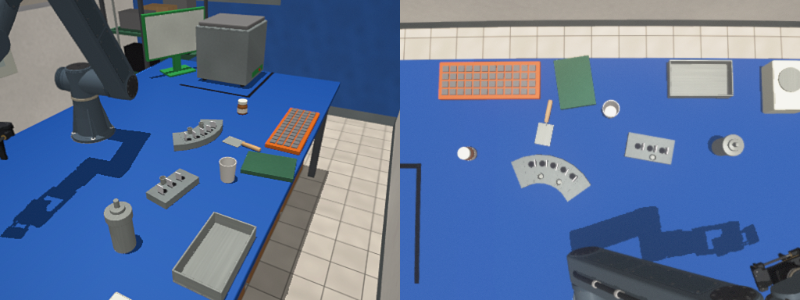

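The scene shows the fan-shaped tray left of centre, around (192,224) in the top picture. The rack is to its right at about (320,190), and the bomb is further right. A rough pose is enough to approach high with the fingers shut.

Request:
{"api": "play_rows", "payload": {"moves": [[[30,-35,-4,0,0,0],[30,-35,-4,0,0,0],[30,-35,-4,0,0,0],[30,-35,-4,0,0,0],[30,-35,-4,0,0,0]]], "fingers": -1}}

```text
time_s: 1.8
position: [0.2929, -0.3718, 0.2568]
tcp_rot: [[0.942, 0.335, 0.0], [0.335, -0.942, -0.0], [0.0, 0.0, -1.0]]
force: [0.9, -1.0, 0.1]
opening: 0.63
grasp_force: 0.0
```

Request:
{"api": "play_rows", "payload": {"moves": [[[30,-35,-4,0,0,0],[30,-35,-4,0,0,0],[30,-35,-4,0,0,0],[30,-35,-4,0,0,0],[30,-35,-4,0,0,0]]]}}

```text
time_s: 2.3
position: [0.3754, -0.1565, 0.277]
tcp_rot: [[0.942, 0.336, 0.001], [0.336, -0.942, -0.001], [0.001, 0.001, -1.0]]
force: [1.3, 0.3, 0.3]
opening: 0.173
grasp_force: 0.0
```

Request:
{"api": "play_rows", "payload": {"moves": [[[30,-35,-4,0,0,0],[30,-35,-4,0,0,0],[30,-35,-4,0,0,0],[30,-35,-4,0,0,0],[0,0,0,0,0,0]]]}}

```text
time_s: 2.8
position: [0.4425, 0.0187, 0.2934]
tcp_rot: [[0.939, 0.343, 0.003], [0.343, -0.939, 0.001], [0.003, -0.0, -1.0]]
force: [-0.2, -0.8, 0.2]
opening: 0.007
grasp_force: 0.0
```

Run:
```python
from h import *
s=bot.read_state();print(s['time_s'],s['position'],s['opening'])
c=bot.capture("wrist");cv2.imwrite("pics/w1.png",c["image"])
C=-np.array(c["R"]).T@c["t"];print("cam",C,"fwd",np.array(c["R"])[2])
p=[.5451,.1720,.0161,-.2919]
print(proj(c,[world(p,local(n)) for n in PH]).round().tolist())
for n in('row_start','row_end','cell1','curved_tray'):
    print(n,[(np.round(q["centre"],1).tolist(),round(q["confidence"],2)) for q in bot.pinpoint(c,n)][:6])
import pickle;pickle.dump(c,open("w1.pkl","wb"))
```

```text
2.8 [0.44246553 0.01871212 0.29341579] 0.007487742190691446
cam [0.51483207 0.04511954 0.44146264] fwd [-0.25802438 -0.09468948 -0.96148704]
[[229.0, 147.0], [69.0, 24.0], [215.0, 110.0], [196.0, 82.0], [170.0, 57.0], [139.0, 38.0], [105.0, 27.0]]
row_start [([221.4, 139.7], 0.84)]
row_end [([69.4, 25.0], 0.67)]
cell1 [([189.4, 80.1], 0.78), ([160.4, 56.6], 0.76), ([130.5, 41.0], 0.76), ([105.0, 28.0], 0.7), ([209.2, 109.2], 0.63)]
curved_tray [([172.4, 58.9], 0.89)]
```

View pics/w1.png

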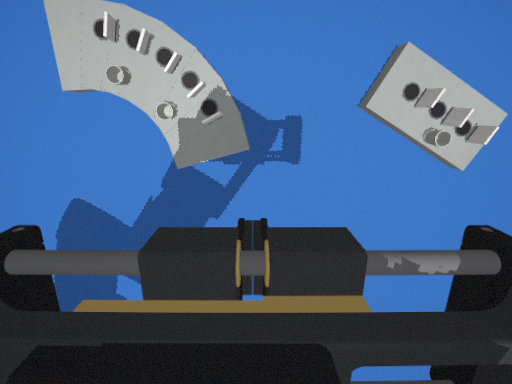

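The wrist picture shows the tray with its five open covers running from (212,115) to (105,28). Two crucibles stand on the inner side and the rack is at the right. One more view will give the baseline.

Request:
{"api": "play_rows", "payload": {"moves": [[[14,-38,0,0,0,0],[14,-38,0,0,0,0],[14,-38,0,0,0,0],[0,0,0,0,0,0],[0,0,0,0,0,0]]]}}

```text
time_s: 3.55
position: [0.4421, 0.1347, 0.2924]
tcp_rot: [[0.942, 0.336, -0.0], [0.336, -0.942, -0.001], [-0.001, 0.001, -1.0]]
force: [-0.0, 0.7, 0.0]
opening: 0.004
grasp_force: 0.0
```

```bash
cat > fit.py <<'E'
from h import *
import pickle,sys
cs=[pickle.load(open("w1.pkl","rb")),bot.capture("wrist")]
cv2.imwrite("pics/w2.png",cs[1]["image"])
c=cs[1]; p0=[.5451,.1720,.0161,-.2919]
D=[{'row_start':[[221.4,139.7]],'row_end':[[69.4,25.]],'cell':[[189.4,80.1],[160.4,56.6],[130.5,41.],[105.,28.],[209.2,109.2]]},{}]
for n in('row_start','row_end','cell1'):
    r=[q for q in bot.pinpoint(c,n) if q["confidence"]>.4]
    D[1]['cell' if n=='cell1' else n]=[q["centre"] for q in (r if n=='cell1' else r[:1])]
print(D[1])
obs=[]
for k,d in enumerate(D):
    for n,l in d.items():
        for u in l:
            if n=='cell':
                dd=[np.linalg.norm(proj(cs[k],world(p0,local(f'cell{i}')))[0]-u) for i in range(1,6)];m=f'cell{1+int(np.argmin(dd))}'
            else: m=n
            obs.append((k,m,np.array(u)))
f=lambda p:np.concatenate([proj(cs[k],world(p,local(n)))[0]-u for k,n,u in obs])
s=least_squares(f,p0,loss='soft_l1',x_scale=[.1,.1,.01,.1])
print("pose",s.x.round(4),"cost",s.cost)
for o,e in zip(obs,f(s.x).reshape(-1,2)): print(o[0],o[1],e.round(1))
for n in PH: print(n,world(s.x,local(n)).round(4))
im=c["image"].copy()
# deck outline overlay
for r in(.12,.235):
    L=[world(s.x,[-.2+r*np.cos(a),r*np.sin(a),.03]) for a in np.linspace(-.78,.78,20)]
    cv2.polylines(im,[proj(c,L).astype(int)],False,(0,0,255),1)
for n in PH: cv2.circle(im,tuple(int(v) for v in proj(c,world(s.x,local(n)))[0]),2,(0,255,0),-1)
cv2.imwrite("pics/o2.png",im)
st=bot.read_state();print(st['time_s'],st['position'],st['tcp_rot'].round(3).tolist())
E
python3 fit.py
```

```text
{'row_start': [[294.0, 168.6]], 'row_end': [[147.9, 55.2]], 'cell': [[212.7, 70.3], [240.0, 85.8], [286.0, 136.2], [265.8, 108.2], [186.5, 58.9]]}
pose [ 0.5441  0.1849 -0.0014 -0.2919] cost 25.812577337594348
0 row_start [0.3 3.6]
0 row_end [-1.2  0.6]
0 cell2 [-0.1  0.4]
0 cell3 [3.9 0.2]
0 cell4 [ 4.1 -2.2]
0 cell5 [-3.   0.1]
0 cell1 [-1.1 -1.2]
1 row_start [-0.4 -0.2]
1 row_end [1.7 1.2]
1 cell4 [ 1.8 -1.3]
1 cell3 [2.7 0.3]
1 cell1 [-3.5 -1.4]
1 cell2 [-0.1  0.4]
1 cell5 [-3.5 -0.1]
row_start [0.4586 0.0729 0.0336]
row_end [0.5377 0.3182 0.0336]
cell1 [0.5    0.1073 0.0336]
cell2 [0.5265 0.1436 0.0336]
cell3 [0.5441 0.1849 0.0336]
cell4 [0.5522 0.2291 0.0336]
cell5 [0.5501 0.274  0.0336]
3.75 [0.44239549 0.13391945 0.29249831] [[0.943, 0.333, -0.0], [0.333, -0.943, -0.0], [-0.0, 0.0, -1.0]]
```

View pics/o2.png

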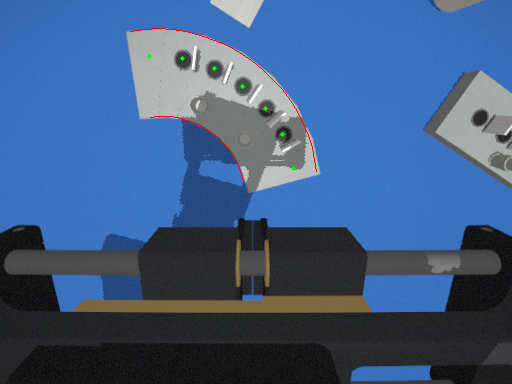

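The overlaid arcs match the tray outline, and the green points sit on the cells, from row_start at (293,168) to row_end at (149,56). The height is still uncertain, so I'll go low above row_start, turn along the row and look again.

Request:
{"api": "play_rows", "payload": {"moves": [[[-1,16,38,0,0,0],[-1,16,38,0,0,0],[-1,16,38,0,0,0],[-1,16,36,0,0,0],[0,0,0,0,0,-0.11]]]}}

```text
time_s: 4.25
position: [0.4579, 0.0712, 0.1386]
tcp_rot: [[0.9, 0.436, -0.009], [0.436, -0.9, 0.0], [-0.008, -0.004, -1.0]]
force: [-0.3, 1.6, 1.6]
opening: 0.006
grasp_force: 0.0
```

Request:
{"api": "play_rows", "payload": {"moves": [[[0,0,0,0,0,-0.11],[0,0,0,0,0,0],[0,0,0,0,0,0],[0,0,0,0,0,0]]]}}

```text
time_s: 4.65
position: [0.4602, 0.0735, 0.1429]
tcp_rot: [[0.847, 0.532, 0.001], [0.532, -0.847, -0.0], [0.001, 0.001, -1.0]]
force: [0.6, 1.4, 0.9]
opening: 0.009
grasp_force: 0.0
```

Run:
```python
from h import *
import pickle
c=bot.capture("wrist"); pickle.dump(c,open("w3.pkl","wb"))
p=[.5441,.1849,-.0014,-.2919]
im=c["image"].copy()
for z,col in((.03,(0,0,255)),(.045,(255,0,255))):
  for r in(.12,.235):
    L=[world(p,[-.2+r*np.cos(a),r*np.sin(a),z]) for a in np.linspace(-.78,.78,20)]
    cv2.polylines(im,[proj(c,L).astype(int)],False,col,1)
for n in PH: cv2.circle(im,tuple(int(v) for v in proj(c,world(p,local(n)))[0]),2,(0,255,0),-1)
cv2.imwrite("pics/o3.png",im)
for n in('row_start','row_end','cell1'):
    print(n,[(np.round(q["centre"],1).tolist(),round(q["confidence"],2)) for q in bot.pinpoint(c,n)][:6])
print(proj(c,[world(p,local(n)) for n in PH]).round().tolist())
s=bot.read_state();print(s['time_s'],s['position'],s['tcp_rot'].round(3).tolist(),s['force'])
```

```text
row_start [([249.2, 192.0], 0.63)]
row_end []
cell1 [([225.7, 94.0], 0.84), ([245.1, 142.0], 0.83), ([151.6, 9.7], 0.8), ([189.0, 45.3], 0.75)]
[[251.0, 195.0], [47.0, -38.0], [244.0, 141.0], [225.0, 94.0], [194.0, 49.0], [152.0, 10.0], [102.0, -20.0]]
4.85 [0.46004398 0.07396539 0.14284135] [[0.846, 0.533, 0.001], [0.533, -0.846, -0.0], [0.001, 0.0, -1.0]] [-0.32817546  0.29383918  0.16534273]
```

View pics/o3.png

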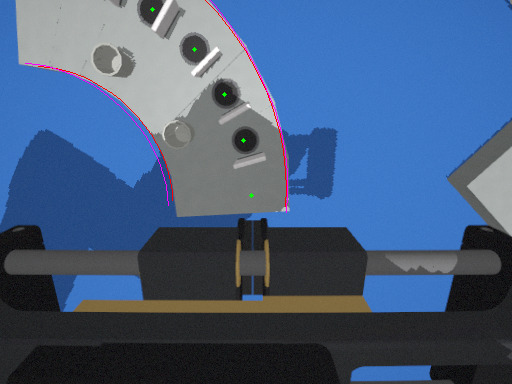

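Both arcs fit at a deck height of about 0.029, and the hand is just right of cover 1, whose edge is at (250,160). I'll go down and feel for the deck at row_start.

Request:
{"api": "play_rows", "payload": {"moves": [[[-2,0,30,0,0,0],[0,0,30,0,0,0],[0,0,25,0,0,0],[0,0,0,0,0,0],[0,0,0,0,0,0]]]}}

```text
time_s: 5.35
position: [0.4582, 0.073, 0.0576]
tcp_rot: [[0.846, 0.534, -0.001], [0.534, -0.846, 0.0], [-0.001, -0.0, -1.0]]
force: [0.8, -0.2, 0.4]
opening: 0.006
grasp_force: 0.0
```

Request:
{"api": "play_rows", "payload": {"moves": [[[0,0,2,0,0,0],[0,0,2,0,0,0],[0,0,2,0,0,0],[0,0,2,0,0,0],[0,0,0,0,0,0]]]}}

```text
time_s: 5.85
position: [0.4583, 0.0729, 0.0496]
tcp_rot: [[0.846, 0.534, 0.0], [0.534, -0.846, -0.0], [0.0, 0.0, -1.0]]
force: [0.5, 0.6, -0.2]
opening: 0.003
grasp_force: 0.0
```

Request:
{"api": "play_rows", "payload": {"moves": [[[0,0,1,0,0,0],[0,0,1,0,0,0],[0,0,1,0,0,0],[0,0,0,0,0,0]]]}}

```text
time_s: 6.25
position: [0.4583, 0.0729, 0.0471]
tcp_rot: [[0.846, 0.534, 0.0], [0.534, -0.846, -0.0], [0.0, 0.0, -1.0]]
force: [-1.1, -0.4, 6.5]
opening: 0.01
grasp_force: 3.3
```

Request:
{"api": "play_rows", "payload": {"moves": [[[0,0,1,0,0,0],[0,0,0,0,0,0]]]}}

```text
time_s: 6.45
position: [0.4583, 0.0729, 0.047]
tcp_rot: [[0.846, 0.534, 0.001], [0.534, -0.846, -0.0], [0.001, 0.001, -1.0]]
force: [-2.6, -0.8, 16.0]
opening: 0.004
grasp_force: 8.2
```

The deck is felt at TCP z = 0.0471, so its height is 0.033. I'll raise the tips to 2 mm above the shut covers and start the pass.

Request:
{"api": "play_rows", "payload": {"moves": [[[0,0,-4.5,0,0,0],[0,0,-4,0,0,0],[0,0,0,0,0,0]]]}}

```text
time_s: 6.75
position: [0.4585, 0.0729, 0.0544]
tcp_rot: [[0.846, 0.534, 0.001], [0.534, -0.846, -0.0], [0.001, 0.0, -1.0]]
force: [0.1, 0.1, -0.8]
opening: 0.005
grasp_force: 0.0
```

Request:
{"api": "play_rows", "payload": {"moves": [[[5,-0.06,0,0,0,-0.025],[5,-0.06,0,0,0,-0.025],[5,-0.06,0,0,0,-0.025],[5,-0.06,0,0,0,-0.025],[5,-0.06,0,0,0,-0.025]]]}}

```text
time_s: 7.25
position: [0.4783, 0.0876, 0.0539]
tcp_rot: [[0.771, 0.637, -0.002], [0.637, -0.771, -0.0], [-0.002, -0.001, -1.0]]
force: [-2.1, -2.7, 2.7]
opening: 0.007
grasp_force: 2.3
```

```bash
cat > chk.py <<'E'
from h import *
s=bot.read_state();p=[.5441,.1849,.003,-.2919]
d=s['position'][:2]-world(p,[-.2,0,0])[:2]
a=np.arctan2(d[1],d[0])-p[3];h=np.arctan2(s['tcp_rot'][1,0],s['tcp_rot'][0,0])-p[3]-np.pi/2
print("t",s['time_s'],"arc",a,"r",np.hypot(*d),"heading err",h-a,"tip over shut face mm",(s['position'][2]-.014-.0381)*1e3,s['force'])
E
python3 chk.py
```

```text
t 7.25 arc -0.5969507698159198 r 0.1994570793116169 heading err 0.008778132811994466 tip over shut face mm 1.7884714958057504 [-2.05453171 -2.67520915  2.69799496]
```

Request:
{"api": "play_rows", "payload": {"moves": [[[5,-0.06,0,0,0,-0.025],[5,-0.06,0,0,0,-0.025],[5,-0.06,0,0,0,-0.025],[5,-0.06,0,0,0,-0.025],[5,-0.06,0,0,0,-0.025]]]}}

```text
time_s: 7.75
position: [0.4974, 0.1049, 0.0541]
tcp_rot: [[0.686, 0.728, 0.001], [0.728, -0.686, 0.0], [0.0, 0.0, -1.0]]
force: [-0.7, -0.4, 0.7]
opening: 0.007
grasp_force: 0.1
```

Request:
{"api": "play_rows", "payload": {"moves": [[[5,-0.06,0,0,0,-0.025],[5,-0.06,0,0,0,-0.025],[5,-0.06,0,0,0,-0.025],[5,-0.06,0,0,0,-0.025],[5,-0.06,0,0,0,-0.025]]]}}

```text
time_s: 8.25
position: [0.5123, 0.1237, 0.054]
tcp_rot: [[0.59, 0.808, -0.002], [0.808, -0.59, -0.001], [-0.001, -0.001, -1.0]]
force: [-1.4, -0.5, 2.2]
opening: 0.006
grasp_force: 0.7
```

```bash
python3 chk.py; python3 -c "
from h import *
cv2.imwrite('pics/w4.png',bot.capture('wrist')['image'])"
```

```text
t 8.25 arc -0.3476500289267364 r 0.19905010668097123 heading err 0.008961808802497029 tip over shut face mm 1.9128115263173096 [-1.38151095 -0.49843146  2.17971138]
```

View pics/w4.png

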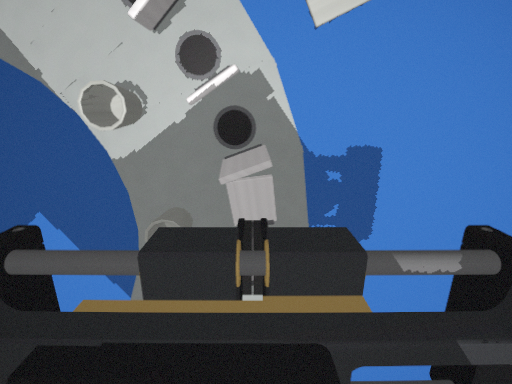

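Cover 1 lies flat at (252,198), centred under the fingertips. Cover 2 at (245,163) comes next. I'll carry on.

Request:
{"api": "play_rows", "payload": {"moves": [[[5,0.1,0,0,0,-0.025],[5,0.1,0,0,0,-0.025],[5,0,0,0,0,-0.025],[5,0,0,0,0,-0.025],[5,0,0,0,0,-0.025]]]}}

```text
time_s: 8.8
position: [0.5271, 0.1449, 0.054]
tcp_rot: [[0.485, 0.875, 0.0], [0.875, -0.485, 0.0], [0.0, 0.0, -1.0]]
force: [0.2, -0.2, 1.1]
opening: 0.006
grasp_force: 0.1
```

Request:
{"api": "play_rows", "payload": {"moves": [[[5,-0.06,0,0,0,-0.025],[5,-0.06,0,0,0,-0.025],[5,-0.06,0,0,0,-0.025],[5,-0.06,0,0,0,-0.025],[5,-0.06,0,0,0,-0.025]]]}}

```text
time_s: 9.3
position: [0.5378, 0.1674, 0.0541]
tcp_rot: [[0.372, 0.928, 0.0], [0.928, -0.372, 0.0], [0.0, 0.0, -1.0]]
force: [-0.3, 0.1, 0.5]
opening: 0.004
grasp_force: 0.2
```

Request:
{"api": "play_rows", "payload": {"moves": [[[5,-0.06,0,0,0,-0.025],[5,-0.06,0,0,0,-0.025],[5,-0.06,0,0,0,-0.025],[5,-0.06,0,0,0,-0.025],[5,-0.06,0,0,0,-0.025]]]}}

```text
time_s: 9.8
position: [0.5455, 0.1911, 0.054]
tcp_rot: [[0.253, 0.967, 0.0], [0.967, -0.253, 0.0], [0.0, 0.0, -1.0]]
force: [0.3, -1.1, 0.4]
opening: 0.0
grasp_force: 0.1
```

```bash
python3 chk.py
```

```text
t 9.8 arc 0.031988792742585925 r 0.199691060667308 heading err 0.004004788995100483 tip over shut face mm 1.9275354547944255 [ 0.33574338 -1.06401379  0.36861637]
```

Request:
{"api": "play_rows", "payload": {"moves": [[[5,-0.06,0,0,0,-0.025],[5,-0.06,0,0,0,-0.025],[5,-0.06,0,0,0,-0.025],[5,-0.06,0,0,0,-0.025],[5,-0.06,0,0,0,-0.025]]]}}

```text
time_s: 10.3
position: [0.5505, 0.2158, 0.0541]
tcp_rot: [[0.131, 0.991, 0.001], [0.991, -0.131, 0.001], [0.001, 0.0, -1.0]]
force: [0.4, -1.5, 0.0]
opening: 0.008
grasp_force: 0.1
```

Request:
{"api": "play_rows", "payload": {"moves": [[[5,-0.06,0,0,0,-0.025],[5,-0.06,0,0,0,-0.025],[5,-0.06,0,0,0,-0.025],[5,-0.06,0,0,0,-0.025],[5,-0.06,0,0,0,-0.025]]]}}

```text
time_s: 10.8
position: [0.552, 0.2405, 0.054]
tcp_rot: [[0.006, 1.0, -0.0], [1.0, -0.006, -0.0], [-0.0, -0.0, -1.0]]
force: [-0.4, 0.6, -0.7]
opening: 0.006
grasp_force: 0.1
```

Request:
{"api": "play_rows", "payload": {"moves": [[[5,-0.06,0,0,0,-0.025],[5,-0.06,0,0,0,-0.025],[5,-0.06,0,0,0,-0.025],[5,-0.06,0,0,0,-0.025],[5,-0.06,0,0,0,-0.025]]]}}

```text
time_s: 11.3
position: [0.5507, 0.2657, 0.054]
tcp_rot: [[-0.119, 0.993, 0.0], [0.993, 0.119, 0.0], [0.0, 0.0, -1.0]]
force: [-0.7, 0.2, 0.4]
opening: 0.003
grasp_force: 0.1
```

Request:
{"api": "play_rows", "payload": {"moves": [[[5,-0.06,0,0,0,-0.025],[5,-0.06,0,0,0,-0.025],[5,-0.06,0,0,0,-0.025],[5,-0.06,0,0,0,-0.025],[5,-0.06,0,0,0,-0.025]]]}}

```text
time_s: 11.8
position: [0.5461, 0.2901, 0.054]
tcp_rot: [[-0.242, 0.97, -0.0], [0.97, 0.242, 0.0], [0.0, -0.0, -1.0]]
force: [0.4, -0.4, 0.1]
opening: 0.004
grasp_force: 0.0
```

Request:
{"api": "play_rows", "payload": {"moves": [[[5,-0.06,0,0,0,-0.025],[5,-0.06,0,0,0,-0.025],[5,-0.06,0,0,0,-0.025],[5,-0.06,0,0,0,-0.025],[0,0,0,0,0,0]]]}}

```text
time_s: 12.3
position: [0.5402, 0.3095, 0.0541]
tcp_rot: [[-0.337, 0.942, -0.0], [0.942, 0.337, 0.0], [0.0, -0.0, -1.0]]
force: [0.1, -0.8, 0.1]
opening: 0.006
grasp_force: 0.0
```

```bash
python3 chk.py; python3 -c "
from h import *
cv2.imwrite('pics/w5.png',np.hstack([cv2.resize(bot.capture(n)['image'],(400,300)) if n=='wrist' else cv2.resize(bot.capture(n)['image'][120:260,180:367],(400,300)) for n in('wrist','scene')]))"
```

```text
t 12.3 arc 0.6349893207056545 r 0.19920744203852447 heading err 0.00047922783236664657 tip over shut face mm 1.9647416841407985 [ 0.10727483 -0.80572748  0.1229995 ]
```

View pics/w5.png

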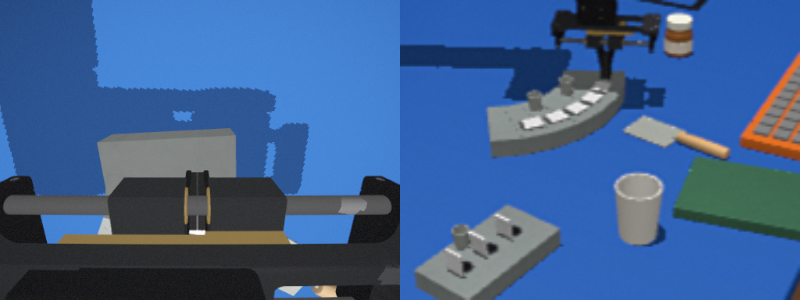

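The scene view shows covers 1 to 5 lying flat (525–600, 85–125) and the rack's covers still up. I'll lift away, draw back and check.

Request:
{"api": "play_rows", "payload": {"moves": [[[0,0,-15,0,0,0],[0,0,-40,0,0,0],[0,0,-40,0,0,0],[0,0,-40,0,0,0],[0,0,-40,0,0,0]]]}}

```text
time_s: 12.9
position: [0.5404, 0.3084, 0.2319]
tcp_rot: [[-0.335, 0.942, 0.001], [0.942, 0.335, 0.0], [-0.0, 0.001, -1.0]]
force: [2.1, 1.3, 0.7]
opening: 0.005
grasp_force: 0.0
```

Request:
{"api": "play_rows", "payload": {"moves": [[[-45,0,0,0,0,0],[-45,0,0,0,0,0],[-45,0,0,0,0,0],[-30,0,0,0,0,0],[0,0,0,0,0,0]]]}}

```text
time_s: 13.4
position: [0.5977, 0.149, 0.2304]
tcp_rot: [[-0.33, 0.944, 0.003], [0.944, 0.33, -0.001], [-0.002, 0.002, -1.0]]
force: [0.5, -0.2, 0.8]
opening: 0.003
grasp_force: 0.0
```

Request:
{"api": "play_rows", "payload": {"moves": [[[0,0,0,0,0,0],[0,0,0,0,0,0]]]}}

```text
time_s: 13.6
position: [0.5953, 0.1541, 0.2296]
tcp_rot: [[-0.336, 0.942, -0.0], [0.942, 0.336, 0.001], [0.001, 0.0, -1.0]]
force: [0.5, 0.4, 0.5]
opening: 0.003
grasp_force: 0.0
```

```bash
python3 -c "
from h import *
cv2.imwrite('pics/w6.png',np.hstack([cv2.resize(bot.capture(n)['image'],(400,300)) if n=='wrist' else cv2.resize(bot.capture(n)['image'][120:260,180:367],(400,300)) for n in('wrist','scene')]))"
```

```text
(no output)
```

View pics/w6.png

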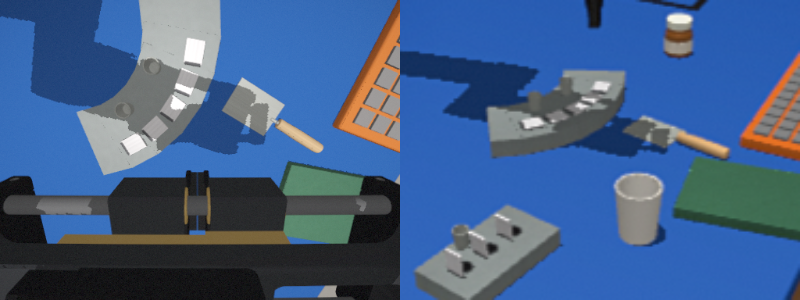

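All five covers lie flat, from (133,145) to (195,50) in the left view. The crucibles and the rack's covers are undisturbed, so I'll hand in.

```bash
python3 -c "
from rig import bot
print(bot.hand_in())"
```

```text
the job is handed in; nothing more can be done
None
```

I folded all five curved-tray covers flat in one right-to-left pass and handed the job in; in the last pictures the rack's three covers still stood open and nothing loose had visibly moved, but the hand-in returned no verdict.

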